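# Turn a clock ball in its dish for the bench magnifier

### The arm

A 6-joint arm with a two-finger parallel gripper is mounted at the origin on the work surface. World frame = base frame: x ahead of the robot, y to its left, z up, the work surface at z = 0. Lengths are in m, angles in rad, forces in N, time in s.
With the tool pointing down it reaches from about 0.425 to 0.95 m from the base axis. Payload 3.5 kg.
Tool frame: the origin (TCP) lies on the centre line of the jaws, within the pads' length; the fingertips stand 17 mm ahead of it and the grasp point (between the pads) lies 2 mm behind it; z points along the fingers, y is the line along which they close (so a half turn about z gives the same grasp; the last joint's range is limited). The gripper opens to 85 mm and grips with 20 to 120 N. Pads are 22 mm wide; open, the fingers measure 114 mm over their backs; the gripper's body (76 mm by 85 mm) begins 54 mm behind the grasp point. The pads swing forward as they close: fully open they stand 13 mm farther back than shut.
Start: joints at [1.178, 0.286, 1.577, -0, 1.279, -0.15], TCP at [0.162, 0.655, 0.248] pointing down, gripper open.
Joint ranges: [-2.77, 2.77], [-0.9, 2.22], [0.21, 2.48], [-1.53, 4.67], [0.24, 2.81], [-2.84, 2.84]. Speed limits (rad/s): [2.79, 2.79, 3.14, 3.14, 3.14, 3.14].

### API

Orientations are given as a unit quaternion [x, y, z, w].
In Python, from plant import ctrl gives the robot as it stands. The module is installed in compiled form; this text tells all that it offers.
- The arm moves only by the tool drive_tool, never from a script. Its argument "moves" is a list of rows, each a list of 3 entries, a list of its own where there are three numbers: the turn, a rotation vector about the tool's x, y, z in rad, then the shift along the tool's x, y, z in m, then the finger opening in m, from 0 to 0.0854. A call has 1 to 5 rows; each row shifts and turns the commanded pose from where the row before left it, along the tool's axes as they then stand; what a row does not reach is not made up. A row lasts 1/8 s, in which the tool goes at most 62.5 mm and 10.7 degrees, less where a joint would pass 70% of its speed; a pose out of reach is approached as far as the arm can. A call with a gripper value outside its range is refused whole. The fingers move at their own pace and stop on an object; "grip_force" is the grip in N (left out, the last holds). Time passes only in rows, so rows that do not move let the fingers close. It gives the time, the measured TCP pose, the force, the opening and the grip force at its end, in the units of the state.
- ctrl.get_state(): the state, without advancing time (a new reading comes with each control period).
- ctrl.read_camera(name): name is "scene" or "side" or "wrist"; returns a dict with "image" (400x640x3 uint8, red, green, blue), "fx", "fy", "cx", "cy" (pixels), "R" (3x3) and "t" (3): a world point X has camera coordinates R X + t. Camera axes: x right, y down, z forward; pixel columns grow to the right and rows downward; lengths in m; the calibration is good to about 2 mm. The wrist camera is an equidistant fisheye: a pixel r from the principal point sees the ray r / f radians off the axis. A picture is of the moment at which its call begins. There is no depth.
- ctrl.sign_off(): hands the job in; it is judged then, once.
The state is a dict: "time": time; "qpos": joint angles; "dq": joint speeds; "joint_efforts": joint torques, N m; "eef_pos": TCP position; "tcp_rot": TCP orientation; "contact_force": force on the tool from outside, world axes, zero at the start; "wrist_torque": the same for the moment, N m; "opening": opening from 0.0 (shut) to 1.0 (fully open); "finger_force": force on a finger pad.
Only numpy, scipy, OpenCV 4.12 (cv2) and the standard library are available. Lean on these libraries where they do the work, as an engineer would, in place of code of your own. Each camera call takes 0.05 s, during which the arm holds its last target. There are 200 camera calls.

### The job

The polished ball from the rolling-ball clock must be seen from its next side through the standing magnifier. Take the dish by its handle, lift it level off its ring stand to where the ball is as high as the middle of the lens, then, staying above the stand, turn the dish a quarter turn so that its handle points straight away from the lens, smoothly enough that the ball stays in the middle of the dish all the while. Finish holding it there, level and still, without putting it down or letting go; do not touch the ball or the magnifier, and leave everything else on the bench where it is.

Things in the scene. Friction and masses are not known exactly. Their poses are not given: they have to be found in the camera images.
- dish_handle (a point): Grip point of the loose dish: centre (half-way up) of its straight, level, pale wooden handle, a bar 72 mm long, 14 mm wide, 13 mm high that reaches from 54 to 126 mm from the dish's centre; this point is 88 mm from it and starts 41.5 mm above the bench. Axes of the dish: z up, x from the handle towards the dish's centre (the handle points to -x), y across the handle.
- dish_mid (a point): Centre of the dish's floor (upper face). Round steel dish, 107 mm outer diameter, 15 mm high, chamois lined: flat for 9 mm round the centre, then rising at 6 degrees out to 30 mm and at 14 degrees out to the 3.6 mm lip. Stands loosely on the ring stand. Same axes as dish_handle, which lies at (-88, 0, 5.5) mm from here.
- dish: The same dish, origin at the centre of its underside, 4 mm below dish_mid, same axes. Dish with handle weighs roughly 0.12 kg, centre of mass about 17 mm from the centre towards the handle.
- ball_center (a point): Centre of the polished steel ball, 18 mm diameter, about 24 g, lying loose in the middle of the dish; it rolls easily if the dish is tilted or jerked. Its axes mean nothing.
- ball: The same ball; its origin lies on its surface and turns with it, so use ball_center.
- stand_top (a point): Centre of the ring stand's upper face, 32 mm above the bench. Fixed aluminium ring, outer diameter 88 mm, inner 56 mm, on which the dish starts. Its y axis is the line through the magnifier and the jar; the magnifier stands about 160 mm from it to either side (+y or -y), the jar on the other side.
- lens (a point): Centre of the standing magnifier's round lens, 125 mm above the bench. The lens stands upright in a black ring of 97 mm outer diameter; its y axis is the level optical axis (either sense), square to the glass, and passes above the ring stand's centre; z is up.
- magnifier: The magnifier, fixed: origin under its round base (88 mm diameter, 16 mm high) with a thin post that carries the lens; 174 mm high in all. Same axes as the lens.
- jar: Glass parts jar with metal lid, 54 mm diameter, 58 mm high, origin under its centre; stands across the ring stand from the magnifier. Leave alone.
- movement_holder: Black movement holder with a watch movement, 60 by 40 mm, 24 mm high, origin under its centre. Leave alone.
- tweezers: Steel tweezers lying flat, 137 mm long along their x, 9 mm high, origin near their middle on the bench. Leave alone.
- screwdriver: Small steel screwdriver lying flat, 94 mm long along its x, 11 mm high, origin near its middle on the bench. Leave alone.
- eye_loupe: Black eye loupe standing on its rim, 36 mm diameter, 32 mm high, origin under its centre. Leave alone.
- oil_pots: White block with three glass oil pots, 84 mm along its x by 34 mm, 20 mm high, origin under its centre. Leave alone.
- tray: Blue plastic parts tray, 160 by 110 mm, 24 mm high, origin under its centre. Leave alone.
There are look-alikes about, which are no part of the job. Leave any blue or turquoise look-alike of the magnifier alone.

How it is judged:
By the outcome, as a careful person would: the job done as asked, in the order asked, and still so for the second after the job is handed in, while the arm keeps its last pose, push and grip.
It also fails if it takes over 48 s, if anything falls off the work surface, if the arm or the gripper's body presses on something with over 40 N, if the wrist force passes 120 N, or if a joint passes its speed limit or range.

## Working session

There is one attempt and no reset: what is moved stays moved. The work goes in short steps, Python scripts to look and compute and a tool call to move; the robot and the scene stay as the last step left them, time stands still between calls to the robot, and variables do not carry over. Pictures are saved under pics/ and viewed, at most 10 in all, crops included, and the job is handed in when it is done.

Besides the shell and the picture viewer there is one more tool, called after ">>>" as name(argument=value, ...), one argument or row to a line, values as JSON. drive_tool: Moves the arm, as the interface text tells. Its arguments: {"type":"object","properties":{"moves":{"type":"array","items":{"type":"array"}},"grip_force":{"type":"number"}},"required":["moves"]}

```bash
mkdir -p pics
python3 - <<'E'
from plant import ctrl
import cv2,numpy as np
s=ctrl.get_state();print({k:np.round(v,3) for k,v in s.items()})
for n in ["scene","side","wrist"]:
    c=ctrl.read_camera(n);cv2.imwrite(f"pics/{n}0.png",c["image"][:,:,::-1])
    np.savez(f"{n}0.npz",**c);print(n,c["fx"],c["cx"],c["cy"],np.round(-c["R"].T@c["t"],3))
E
```

```text
{'time': np.float64(0.0), 'qpos': array([ 1.178,  0.287,  1.578,  0.   ,  1.279, -0.15 ]), 'dq': array([-0.002,  0.   ,  0.003, -0.001,  0.001, -0.   ]), 'joint_efforts': array([-0.0000e+00, -4.0600e+01, -2.9262e+01, -0.0000e+00,  6.0000e-03,
        0.0000e+00]), 'eef_pos': array([0.162, 0.655, 0.247]), 'tcp_rot': array([ 0.121,  0.993, -0.001, -0.   ]), 'contact_force': array([ 0.996, -0.163, -0.46 ]), 'wrist_torque': array([-0.003, -0.019, -0.001]), 'finger_force': np.float64(0.0), 'opening': np.float64(1.005)}
scene 450.6741052252393 311.39413590566716 200.7733294787734 [1.293 0.765 1.064]
side 392.3828895948314 321.3902250873763 193.75450225597405 [0.495 0.877 0.65 ]
wrist 309.70691628693146 322.84369632075055 199.72315955734257 [0.095 0.671 0.372]
```

View pics/scene0.png

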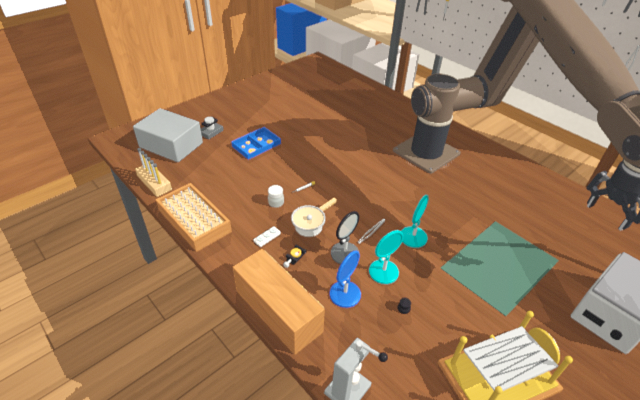

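View pics/side0.png

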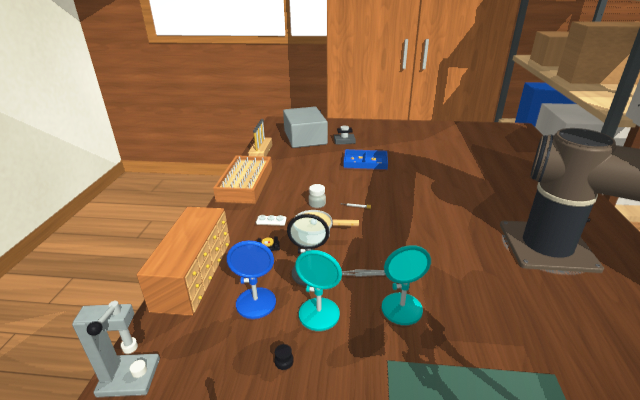

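View pics/wrist0.png

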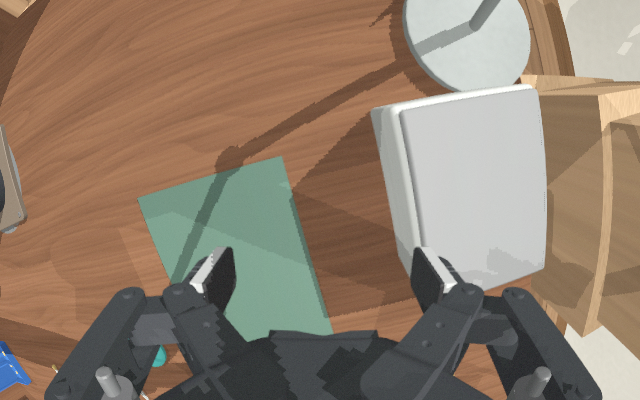

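The scene view shows the dish at about (309,219), with its handle pointing to (335,203). The black magnifier is at (346,230), its base at (345,254), and the jar at (276,196). In the side view the dish, at (310,228), is partly behind the lens ring, and the handle runs (332–358, 223).

```bash
cat > h.py <<'E'
import numpy as np,cv2
def ray(c,u,v):
    d=np.array([(u-c["cx"])/c["fx"],(v-c["cy"])/c["fy"],1.])
    R=np.array(c["R"]); return -R.T@np.array(c["t"]),R.T@d
def plane(c,u,v,z):
    o,d=ray(c,u,v); return o+d*(z-o[2])/d[2]
def fray(c,u,v):
    x=np.array([u-c["cx"],v-c["cy"]]);r=np.hypot(*x);a=r/c["fx"]
    d=np.r_[np.sin(a)*x/max(r,1e-9),np.cos(a)];R=np.array(c["R"]);return -R.T@np.array(c["t"]),R.T@d
def fplane(c,u,v,z):
    o,d=fray(c,u,v);return o+d*(z-o[2])/d[2]
def proj(c,X):
    p=np.array(c["R"])@X+np.array(c["t"]);return c["fx"]*p[0]/p[2]+c["cx"],c["fy"]*p[1]/p[2]+c["cy"]
def tri(a,b):
    (o,d),(p,e)=a,b;A=np.c_[d,-e];s=np.linalg.lstsq(A,p-o,rcond=None)[0]
    return (o+d*s[0]+p+e*s[1])/2, np.linalg.norm(o+d*s[0]-p-e*s[1])
E
python3 - <<'E'
from h import *
S=dict(np.load("scene0.npz"));D=dict(np.load("side0.npz"))
a=cv2.resize(S["image"][175:275,255:385],None,fx=6,fy=6,interpolation=cv2.INTER_CUBIC)[:, :780]
b=cv2.resize(D["image"][175:275,245:375],None,fx=6,fy=6,interpolation=cv2.INTER_CUBIC)
for n,i in(("a",a),("b",b)):cv2.imwrite(f"pics/{n}.png",i[:,:,::-1])
for n,p,z in [("dish",(309,214),.047),("hIn",(321,211),.048),("hOut",(335,202),.048),("jar",(275,188),.058),("base",(345,253),.016)]:
    print(n,plane(S,*p,z).round(3))
for n,p,z in [("hIn",(333,222),.048),("hOut",(358,222),.048),("jar",(317,187),.058)]:
    print(n,plane(D,*p,z).round(3))
E
```

```text
dish [ 0.609 -0.001  0.047]
hIn [0.571 0.014 0.048]
hOut [0.507 0.013 0.048]
jar [ 0.621 -0.161  0.058]
base [0.615 0.173 0.016]
hIn [0.564 0.01  0.048]
hOut [0.497 0.004 0.048]
jar [ 0.626 -0.159  0.058]
```

View pics/a.png

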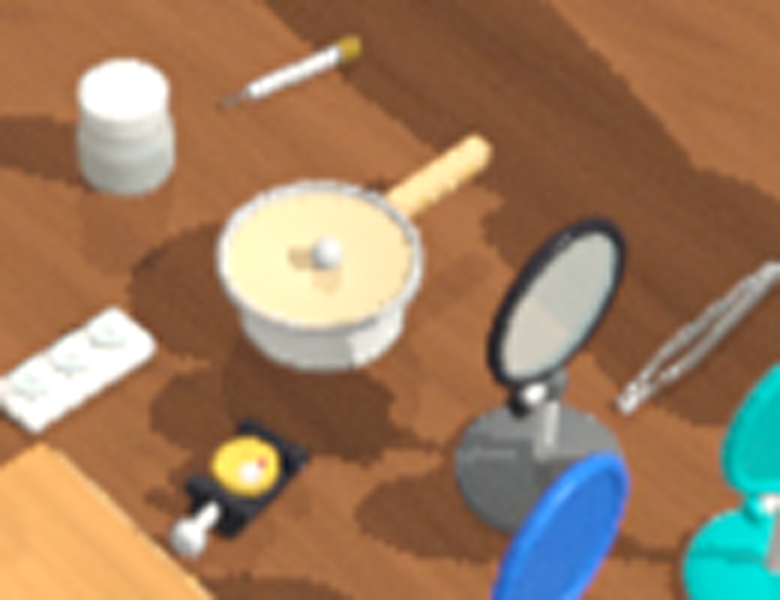

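View pics/b.png

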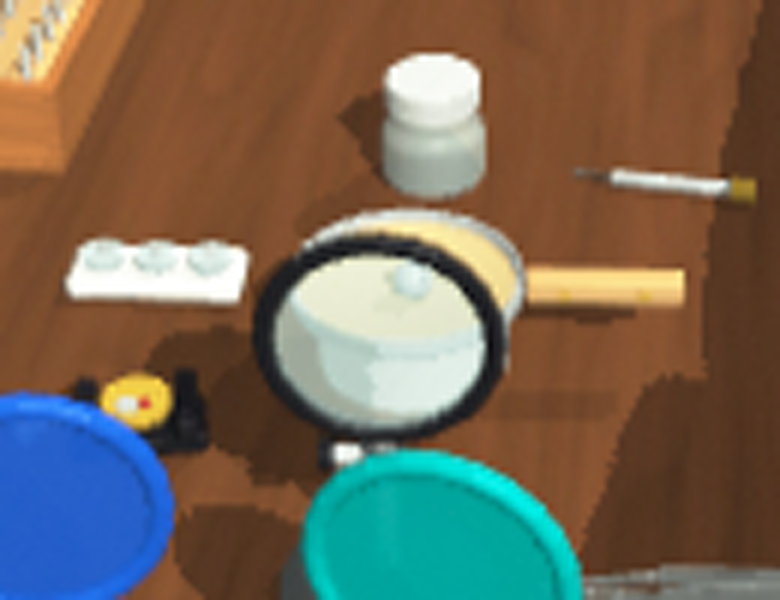

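The crops give better pixel positions:
- **Scene:** dish rim centre about (308.3,217.5), ball (309.3,217), handle top axis (321.7,208.3)→(334.7,199.7), lens centre (348,225.3).
- **Side:** lens (308.3,231.2), handle (333–359, about 222).

Next I'll plan a travel to above the handle.

```bash
cat >> h.py <<'E'
from scipy.spatial.transform import Rotation as Ro
def rows(p0,q0,p1,q1,n):
    """equal-turn rows from pose 0 to pose 1, straight line, printed rounded"""
    r0=Ro.from_quat(q0);dv=(r0.inv()*Ro.from_quat(q1)).as_rotvec();out=[]
    for k in range(n):
        R=r0*Ro.from_rotvec(dv*k/n); s=R.inv().apply((np.array(p1)-p0)/n)
        out.append((np.round(dv/n,3).tolist(),np.round(s,4).tolist()))
    return out
def down(yaw): # tool down, tool x at angle yaw
    a=yaw/2; return np.array([np.cos(a),np.sin(a),0,0])
E
python3 - <<'E'
from h import *
from plant import ctrl
S=dict(np.load("scene0.npz"));D=dict(np.load("side0.npz"))
print("lens",tri(ray(S,348,225.3),ray(D,308.3,231.2)))
print("dish",plane(S,308.3,217.5,.047),"ball",plane(S,309.3,217,.045))
print("h",plane(S,321.7,208.3,.048),plane(S,334.7,199.7,.048))
s=ctrl.get_state()
dv=(Ro.from_quat(s["tcp_rot"]).inv()*Ro.from_quat(down(0.))).as_rotvec();print(dv)
for r in rows(s["eef_pos"],s["tcp_rot"],[.505,.0,.24],down(0.),18):print(r)
E
```

```text
lens (array([0.60719525, 0.16659881, 0.12767746]), np.float64(0.0012128695836683403))
dish [0.62066457 0.00897883 0.047     ] ball [0.6154363  0.00786887 0.045     ]
h [0.56052847 0.00622718 0.048     ] [0.50001107 0.00383832 0.048     ]
[-7.65447639e-04  2.61928419e-03  2.89878578e+00]
([-0.0, 0.0, 0.161], [-0.0272, -0.0307, 0.0004])
([-0.0, 0.0, 0.161], [-0.0318, -0.026, 0.0004])
([-0.0, 0.0, 0.161], [-0.0356, -0.0205, 0.0004])
([-0.0, 0.0, 0.161], [-0.0384, -0.0146, 0.0004])
([-0.0, 0.0, 0.161], [-0.0402, -0.0082, 0.0004])
([-0.0, 0.0, 0.161], [-0.041, -0.0017, 0.0004])
([-0.0, 0.0, 0.161], [-0.0408, 0.0049, 0.0004])
([-0.0, 0.0, 0.161], [-0.0394, 0.0114, 0.0004])
([-0.0, 0.0, 0.161], [-0.0371, 0.0176, 0.0004])
([-0.0, 0.0, 0.161], [-0.0338, 0.0233, 0.0004])
([-0.0, 0.0, 0.161], [-0.0296, 0.0284, 0.0004])
([-0.0, 0.0, 0.161], [-0.0247, 0.0328, 0.0004])
([-0.0, 0.0, 0.161], [-0.0191, 0.0364, 0.0004])
([-0.0, 0.0, 0.161], [-0.013, 0.0389, 0.0004])
([-0.0, 0.0, 0.161], [-0.0066, 0.0405, 0.0004])
([-0.0, 0.0, 0.161], [-0.0, 0.0411, 0.0004])
([-0.0, 0.0, 0.161], [0.0066, 0.0405, 0.0004])
([-0.0, 0.0, 0.161], [0.013, 0.039, 0.0004])
```

>>> drive_tool(
  moves=[
    [[0, 0, 0.161], [-0.027, -0.031, 0], 0.085],
    [[0, 0, 0.161], [-0.032, -0.026, 0], 0.085],
    [[0, 0, 0.161], [-0.036, -0.02, 0], 0.085],
    [[0, 0, 0.161], [-0.038, -0.015, 0], 0.085],
    [[0, 0, 0.161], [-0.04, -0.008, 0], 0.085],
  ],
)

```text
time: 0.78
eef_pos: [0.2578, 0.4721, 0.248]
tcp_rot: [0.502, 0.865, -0.0, 0.0]
contact_force: [-0.7, -0.5, -0.4]
opening: 0.995
finger_force: 0.0
```

>>> drive_tool(
  moves=[
    [[0, 0, 0.161], [-0.041, -0.002, 0], 0.085],
    [[0, 0, 0.161], [-0.041, 0.005, 0], 0.085],
    [[0, 0, 0.161], [-0.039, 0.011, 0], 0.085],
    [[0, 0, 0.161], [-0.037, 0.018, 0], 0.085],
    [[0, 0, 0.161], [-0.034, 0.023, 0], 0.085],
  ],
)

```text
time: 1.4
eef_pos: [0.3524, 0.2903, 0.2481]
tcp_rot: [0.801, 0.599, -0.0, 0.0]
contact_force: [0.7, -0.2, 0.6]
opening: 1.0
finger_force: 0.0
```

>>> drive_tool(
  moves=[
    [[0, 0, 0.161], [-0.03, 0.028, 0], 0.085],
    [[0, 0, 0.161], [-0.025, 0.033, 0], 0.07],
    [[0, 0, 0.161], [-0.019, 0.036, 0], 0.07],
    [[0, 0, 0.161], [-0.013, 0.039, 0], 0.07],
    [[0, 0, 0.161], [-0.007, 0.04, 0], 0.07],
  ],
)

```text
time: 2.02
eef_pos: [0.4465, 0.1083, 0.2482]
tcp_rot: [0.972, 0.237, -0.0, -0.0]
contact_force: [-0.1, 0.8, 0.3]
opening: 0.821
finger_force: 0.0
```

>>> drive_tool(
  moves=[
    [[0, 0, 0.161], [0, 0.041, 0], 0.07],
    [[0, 0, 0.161], [0.007, 0.04, 0], 0.07],
    [[0, 0, 0.161], [0.013, 0.039, 0], 0.07],
    [[0, 0, 0], [0, 0, 0], 0.07],
    [[0, 0, 0], [0, 0, 0], 0.07],
  ],
)

```text
time: 2.65
eef_pos: [0.5032, 0.0015, 0.2478]
tcp_rot: [1.0, 0.001, -0.001, -0.0]
contact_force: [-0.2, -1.0, 0.0]
opening: 0.82
finger_force: 0.0
```

Run:
```python
from plant import ctrl
import cv2,numpy as np
s=ctrl.get_state();print({k:np.round(v,4) for k,v in s.items()})
c=ctrl.read_camera("wrist");cv2.imwrite("pics/w1.png",c["image"][:,:,::-1]);np.savez("w1.npz",**c)
```

```text
{'time': np.float64(2.65), 'qpos': array([-1.9900e-01, -9.7500e-02,  1.9909e+00,  4.0000e-04,  1.2495e+00,
        1.3701e+00]), 'dq': array([ 0.0156, -0.0112,  0.0043,  0.0021, -0.0029,  0.0004]), 'joint_efforts': array([-5.74300e-01, -2.48317e+01, -2.92409e+01, -2.01000e-02,
       -1.61000e-02,  1.20000e-03]), 'eef_pos': array([0.5032, 0.0015, 0.2478]), 'tcp_rot': array([ 1.e+00,  8.e-04, -6.e-04, -3.e-04]), 'contact_force': array([-0.2326, -0.9879,  0.0066]), 'wrist_torque': array([-0.0707,  0.0052,  0.0235]), 'finger_force': np.float64(0.0), 'opening': np.float64(0.8201)}
```

View pics/w1.png

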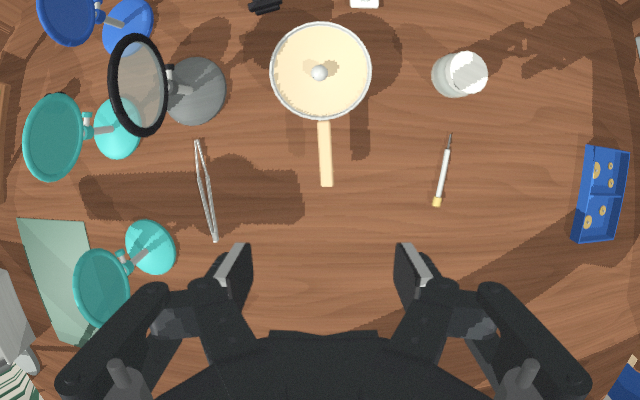

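The wrist view is clear: dish rim centre about (320,70), ball (319,73), handle from (323,120) to (327,187), jar lid (468,72), magnifier base (196,91), lens ring (138,85).

Run:
```python
from h import *
c=dict(np.load("w1.npz"));im=c["image"];hsv=cv2.cvtColor(im,cv2.COLOR_RGB2HSV)
m=((hsv[...,2]>185)&(hsv[...,0]<32)&(hsv[...,1]>25)&(hsv[...,1]<150)).astype(np.uint8)
m[:, :250]=0;m[:,400:]=0;m[200:]=0
# handle midline
L=[];w=[]
for v in range(126,184,2):
    u=np.flatnonzero(m[v]); L.append(fplane(c,u.mean(),v,.048)); w.append(u.size)
L=np.array(L);print("widths",w)
vx,vy,x0,y0=cv2.fitLine(L[:,:2].astype(np.float32),cv2.DIST_HUBER,0,1e-4,1e-4).ravel()
v=np.flatnonzero(m[:,326]+m[:,325]>0);print("end row",v.max())
d=np.array([vx,vy])*np.sign(vx);end=fplane(c,326.5,v.max()+.5,.048)
print("dir deg",np.degrees(np.arctan2(d[1],d[0])),"line pt",x0,y0,"end",end)
# chamois inner contour -> lip inner edge at z .051
k=m.copy();k[118:]=0;k=cv2.morphologyEx(k,cv2.MORPH_CLOSE,np.ones((15,15)))
ct=max(cv2.findContours(k,0,cv2.CHAIN_APPROX_NONE)[0],key=cv2.contourArea)[:,0]
P=np.array([fplane(c,a,b,.047)[:2] for a,b in ct]).astype(np.float32)
(x,y),ax,_=cv2.fitEllipse(P);print("dish centre",x,y,ax)
# outer rim via wood mask (grey/bright not wood)
n=((hsv[...,1]<90)&(hsv[...,2]>120)|(m>0)).astype(np.uint8);n[:,:255]=0;n[:,385:]=0;n[119:]=0
n=cv2.morphologyEx(n,cv2.MORPH_OPEN,np.ones((3,3)))
ct=max(cv2.findContours(n,0,cv2.CHAIN_APPROX_NONE)[0],key=cv2.contourArea)[:,0]
ct=ct[ct[:,1]<118];P=np.array([fplane(c,a,b,.047)[:2] for a,b in ct]).astype(np.float32)
(x,y),ax,_=cv2.fitEllipse(P);print("rim centre",x,y,ax)
print("end+0.126:",end[:2]+.126*d,"grip end+.038:",end[:2]+.038*d)
print("ball",fplane(c,319.3,73,.045),"base",fplane(c,196,91,.016),"jar",fplane(c,468,72,.058))
```

```text
widths [14, 14, 14, 14, 14, 14, 14, 13, 13, 13, 14, 14, 14, 14, 14, 13, 13, 13, 13, 13, 14, 14, 14, 13, 13, 13, 13, 13, 13]
end row 186
dir deg 3.1995287 line pt 0.5308926 0.00012423753 end [ 0.49467865 -0.00195707  0.048     ]
dish centre 0.617946445941925 0.005256266798824072 (0.09758234769105911, 0.10236798971891403)
rim centre 0.6196381449699402 0.005082800053060055 (0.10697277635335922, 0.10734518617391586)
end+0.126: [0.62048224 0.0050754 ] grip end+.038: [5.32619414e-01 1.63833449e-04]
ball [0.61586266 0.00585234 0.045     ] base [0.60597877 0.15430061 0.016     ] jar [ 0.62556187 -0.15384473  0.058     ]
```

>>> drive_tool(
  moves=[
    [[0, 0, -0.054], [0.0095, 0, 0.04], 0.05],
    [[0, 0, 0], [0.0095, 0.001, 0.045], 0.05],
    [[0, 0, 0], [0.0095, 0, 0.045], 0.045],
    [[0, 0, 0], [0, 0, 0.03], 0.04],
    [[0, 0, 0], [0, 0, 0], 0.04],
  ],
)

```text
time: 3.32
eef_pos: [0.5296, 0.0028, 0.0856]
tcp_rot: [1.0, 0.028, -0.003, -0.001]
contact_force: [0.2, -0.6, 0.9]
opening: 0.468
finger_force: 0.0
```

Run:
```python
from plant import ctrl
import cv2,numpy as np
from h import *
s=ctrl.get_state();print({k:np.round(s[k],4) for k in ("time","eef_pos","tcp_rot","opening")})
c=ctrl.read_camera("wrist");cv2.imwrite("pics/w2.png",c["image"][:,:,::-1]);np.savez("w2.npz",**c)
im=c["image"];hsv=cv2.cvtColor(im,cv2.COLOR_RGB2HSV)
m=((hsv[...,2]>185)&(hsv[...,0]<32)&(hsv[...,1]>25)&(hsv[...,1]<150)).astype(np.uint8)
for v in range(120,330,15):
    u=np.flatnonzero(m[v,200:440])+200
    if u.size: print(v,u.min(),u.max(),u.size)
```

```text
{'time': np.float64(3.325), 'eef_pos': array([0.5296, 0.0028, 0.0856]), 'tcp_rot': array([ 9.996e-01,  2.850e-02, -3.300e-03, -8.000e-04]), 'opening': np.float64(0.4683)}
120 259 399 141
135 268 382 115
150 287 372 86
180 317 340 24
195 317 338 10
210 317 338 3
225 318 338 5
240 318 339 22
255 318 339 22
270 318 338 21
285 319 338 20
```

View pics/w2.png

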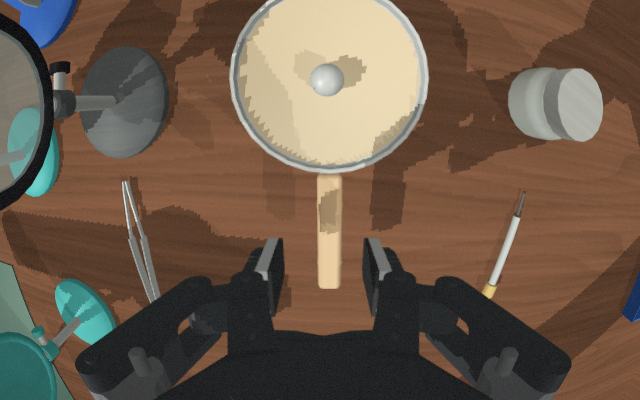

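The handle lies centred at u≈328 between fingers centred at u≈323, about 3 mm to tool +y, and it is parallel to the tool x axis. The ball sits at (327,80), mid-dish.

>>> drive_tool(
  moves=[
    [[0, 0, 0], [0.002, 0.0025, 0.01], 0.04],
    [[0, 0, 0], [0, 0, 0], 0.04],
    [[0, 0, 0], [0, 0, 0], 0.04],
  ],
)

```text
time: 3.75
eef_pos: [0.5349, -0.0013, 0.0792]
tcp_rot: [1.0, 0.027, 0.001, 0.0]
contact_force: [0.4, -1.5, -0.4]
opening: 0.466
finger_force: 0.0
```

```bash
cat > m.py <<'E'
from plant import ctrl
import sys
from h import *
s=ctrl.get_state();print({k:np.round(s[k],4) for k in ("time","eef_pos","tcp_rot","opening","contact_force")})
print("tilt/yaw",(Ro.from_quat(down(0)).inv()*Ro.from_quat(s["tcp_rot"])).as_rotvec().round(4))
c=ctrl.read_camera("wrist");np.savez("wl.npz",**c)
im=c["image"];hsv=cv2.cvtColor(im,cv2.COLOR_RGB2HSV)
m=((hsv[...,2]>100)&(hsv[...,0]>12)&(hsv[...,0]<32)&(hsv[...,1]>25)&(hsv[...,1]<150)).astype(np.uint8)
for z in (.048,):
    L=[]
    for v in range(200,300,5):
        u=np.flatnonzero(m[v,290:370])+290
        if u.size>15: L.append(np.r_[v,u.mean(),u.size,fplane(c,u.mean(),v,z)[:2]])
    L=np.array(L);print(L.round(4)[::4])
    d=np.polyfit(L[:,3],L[:,4],1);print("slope deg",np.degrees(np.arctan(d[0])),"y at tcp x",np.polyval(d,s["eef_pos"][0]))
E
python3 m.py
```

```text
{'time': np.float64(3.75), 'eef_pos': array([ 0.5349, -0.0013,  0.0792]), 'tcp_rot': array([9.996e-01, 2.740e-02, 7.000e-04, 2.000e-04]), 'opening': np.float64(0.4662), 'contact_force': array([ 0.4034, -1.498 , -0.3937])}
tilt/yaw [-0.0003  0.0015 -0.0547]
[[ 2.000000e+02  3.205000e+02  2.800000e+01  5.587000e-01  1.400000e-03]
 [ 2.200000e+02  3.210000e+02  2.700000e+01  5.476000e-01  6.000000e-04]
 [ 2.400000e+02  3.216786e+02  2.800000e+01  5.360000e-01 -4.000000e-04]
 [ 2.600000e+02  3.215000e+02  2.600000e+01  5.237000e-01 -1.000000e-03]
 [ 2.800000e+02  3.220000e+02  2.500000e+01  5.107000e-01 -2.000000e-03]]
slope deg 3.8452335437311707 y at tcp x -0.0006112136996301656
```

>>> drive_tool(
  moves=[
    [[0, 0, -0.006], [-0.003, -0.0005, 0.01], 0.04],
    [[0, 0, 0], [0, 0, 0.015], 0.036],
    [[0, 0, 0], [0, 0, 0.01], 0.03],
    [[0, 0, 0], [0, 0, 0.004], 0.024],
    [[0, 0, 0], [0, 0, 0], 0.024],
  ],
)

```text
time: 4.42
eef_pos: [0.5311, -0.0008, 0.0388]
tcp_rot: [1.0, 0.03, -0.0, -0.0]
contact_force: [-0.5, 0.4, 0.7]
opening: 0.281
finger_force: 0.0
```

```bash
python3 m.py; python3 -c "
from h import *
cv2.imwrite('pics/w3.png',np.load('wl.npz')['image'][:,:,::-1])"
```

```text
{'time': np.float64(4.425), 'eef_pos': array([ 0.5311, -0.0008,  0.0388]), 'tcp_rot': array([ 9.995e-01,  3.040e-02, -5.000e-04, -1.000e-04]), 'opening': np.float64(0.2811), 'contact_force': array([-0.4683,  0.3875,  0.6782])}
tilt/yaw [ 0.0002 -0.001  -0.0608]
[[ 2.000000e+02  3.220000e+02  3.100000e+01  5.663000e-01  1.800000e-03]
 [ 2.200000e+02  3.230000e+02  3.500000e+01  5.581000e-01  9.000000e-04]
 [ 2.400000e+02  3.225000e+02  3.600000e+01  5.494000e-01  6.000000e-04]
 [ 2.600000e+02  3.225000e+02  3.400000e+01  5.403000e-01  0.000000e+00]
 [ 2.800000e+02  3.214706e+02  3.400000e+01  5.306000e-01 -1.000000e-04]]
slope deg 3.7600557408641677 y at tcp x -0.0006360566518269842
```

View pics/w3.png

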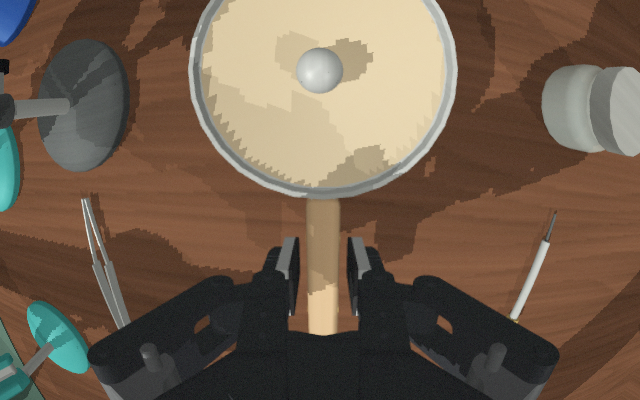

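The handle is centred between the pads with about 4–5 mm clear on each side, and the ball is at mid-dish (320,70). Closing now.

>>> drive_tool(
  moves=[
    [[0, 0, 0], [0, 0, 0], 0.018],
    [[0, 0, 0], [0, 0, 0], 0.015],
    [[0, 0, 0], [0, 0, 0], 0.012],
    [[0, 0, 0], [0, 0, 0], 0.005],
    [[0, 0, 0], [0, 0, 0], 0.0],
  ],
  grip_force=60,
)

```text
time: 5.1
eef_pos: [0.5317, -0.0008, 0.0397]
tcp_rot: [1.0, 0.03, 0.0, 0.0]
contact_force: [0.1, 0.3, 3.8]
opening: 0.151
finger_force: 60.1
```

>>> drive_tool(
  moves=[
    [[0, 0, 0], [0, 0, 0], 0.0],
    [[0, 0, 0], [0, 0, 0], 0.0],
    [[0, 0, 0], [0, 0, 0], 0.0],
  ],
  grip_force=60,
)

```text
time: 5.48
eef_pos: [0.5316, -0.0008, 0.0396]
tcp_rot: [1.0, 0.03, 0.0, 0.0]
contact_force: [-0.7, 1.0, 3.0]
opening: 0.153
finger_force: 60.2
```

```bash
cat > b.py <<'E'
from plant import ctrl
from h import *
s=ctrl.get_state();print({k:np.round(s[k],4) for k in ("time","eef_pos","tcp_rot","opening","contact_force","wrist_torque","finger_force")})
R=Ro.from_quat(s["tcp_rot"]);print("rotvec vs down(0)",(Ro.from_quat(down(0)).inv()*R).as_rotvec().round(4))
c=ctrl.read_camera("wrist");np.savez("wl.npz",**c);im=c["image"];hsv=cv2.cvtColor(im,cv2.COLOR_RGB2HSV)
# dish region: cream & grey; ball: low saturation blob inside
roi=hsv[10:140,230:420]
b=((roi[...,1]<35)&(roi[...,2]>60)).astype(np.uint8)
b=cv2.morphologyEx(b,cv2.MORPH_OPEN,np.ones((7,7)))
n,l,st,ce=cv2.connectedComponentsWithStats(b)
for i in range(1,n):
    if 600<st[i,4]<4000:
        u,v=ce[i]+[230,10];z=s["eef_pos"][2]+.0055
        X=fplane(c,u,v,z);print("ball px",(u.round(1),v.round(1)),st[i,2:],"world",X.round(4),"tool",R.inv().apply(X-s["eef_pos"]).round(4))
E
python3 b.py
```

```text
{'time': np.float64(5.475), 'eef_pos': array([ 0.5316, -0.0008,  0.0396]), 'tcp_rot': array([9.995e-01, 3.040e-02, 3.000e-04, 0.000e+00]), 'opening': np.float64(0.1528), 'contact_force': array([-0.72  ,  1.0304,  3.0064]), 'wrist_torque': array([ 0.1492, -0.1133,  0.0259]), 'finger_force': np.float64(60.2227)}
rotvec vs down(0) [-0.0001  0.0006 -0.0608]
ball px (np.float64(319.1), np.float64(71.9)) [  46   45 1655] world [0.6161 0.0058 0.0451] tool [ 0.0847 -0.0015 -0.0054]
```

>>> drive_tool(
  moves=[
    [[0, 0, 0], [0, 0, -0.001], 0.0],
    [[0, 0, 0], [0, 0, -0.001], 0.0],
    [[0, 0, 0], [0, 0, -0.002], 0.0],
    [[0, 0, 0], [0, 0, -0.003], 0.0],
    [[0, 0, 0], [0, 0, -0.003], 0.0],
  ],
)

```text
time: 6.15
eef_pos: [0.531, -0.0008, 0.0492]
tcp_rot: [1.0, 0.03, -0.0, -0.0]
contact_force: [-0.2, -1.0, -1.3]
opening: 0.152
finger_force: 59.7
```

```bash
python3 b.py
```

```text
{'time': np.float64(6.15), 'eef_pos': array([ 0.531 , -0.0008,  0.0492]), 'tcp_rot': array([ 9.995e-01,  3.040e-02, -4.000e-04, -1.000e-04]), 'opening': np.float64(0.152), 'contact_force': array([-0.2191, -0.9713, -1.3262]), 'wrist_torque': array([-0.0181,  0.1244,  0.0227]), 'finger_force': np.float64(59.6699)}
rotvec vs down(0) [ 0.0001 -0.0008 -0.0608]
ball px (np.float64(319.2), np.float64(72.1)) [  46   45 1633] world [0.6154 0.0058 0.0547] tool [ 0.0846 -0.0015 -0.0056]
```

>>> drive_tool(
  moves=[
    [[0, 0, 0], [0, 0, -0.005], 0.0],
    [[0, 0, 0], [0, 0, -0.007], 0.0],
    [[0, 0, 0], [0, 0, -0.008], 0.0],
    [[0, 0, 0], [0, 0, -0.009], 0.0],
    [[0, 0, 0], [0, 0, -0.009], 0.0],
  ],
)

```text
time: 6.82
eef_pos: [0.5315, -0.0008, 0.0882]
tcp_rot: [1.0, 0.03, 0.0, 0.0]
contact_force: [-0.4, -0.5, -1.8]
opening: 0.151
finger_force: 59.6
```

>>> drive_tool(
  moves=[
    [[0, 0, 0], [0, 0, -0.009], 0.0],
    [[0, 0, 0], [0, 0, -0.008], 0.0],
    [[0, 0, 0], [0, 0, -0.007], 0.0],
    [[0, 0, 0], [0, 0, -0.005], 0.0],
    [[0, 0, 0], [0, 0, -0.002], 0.0],
  ],
)

```text
time: 7.45
eef_pos: [0.5315, -0.0008, 0.1187]
tcp_rot: [1.0, 0.03, 0.0, 0.0]
contact_force: [0.9, -0.3, -1.1]
opening: 0.152
finger_force: 59.6
```

>>> drive_tool(
  moves=[
    [[0, 0, 0], [0, 0, -0.001], 0.0],
    [[0, 0, 0], [0, 0, 0], 0.0],
    [[0, 0, 0], [0, 0, 0], 0.0],
  ],
)

```text
time: 7.82
eef_pos: [0.5312, -0.0008, 0.1191]
tcp_rot: [1.0, 0.03, -0.0, -0.0]
contact_force: [0.6, -0.1, -2.3]
opening: 0.152
finger_force: 59.6
```

```bash
python3 b.py
python3 - <<'E'
from plant import ctrl
from h import *
S=ctrl.read_camera("scene");D=ctrl.read_camera("side");np.savez("s2.npz",**S);np.savez("d2.npz",**D)
W=dict(np.load("wl.npz"))
out=np.vstack([np.hstack([cv2.resize(S["image"][175:275,255:385],(390,300)),cv2.resize(D["image"][165:265,245:375],(390,300))]),cv2.resize(W["image"][:240,:],(780,292))])
cv2.imwrite("pics/l.png",out[:,:,::-1])
E
```

```text
{'time': np.float64(7.825), 'eef_pos': array([ 0.5312, -0.0008,  0.1191]), 'tcp_rot': array([ 9.995e-01,  3.040e-02, -3.000e-04, -1.000e-04]), 'opening': np.float64(0.1524), 'contact_force': array([ 0.6277, -0.0897, -2.2513]), 'wrist_torque': array([-0.0468,  0.095 ,  0.0142]), 'finger_force': np.float64(59.6434)}
rotvec vs down(0) [ 0.0001 -0.0005 -0.0608]
ball px (np.float64(319.3), np.float64(71.6)) [  46   44 1623] world [0.6157 0.0058 0.1246] tool [ 0.0848 -0.0014 -0.0055]
```

View pics/l.png

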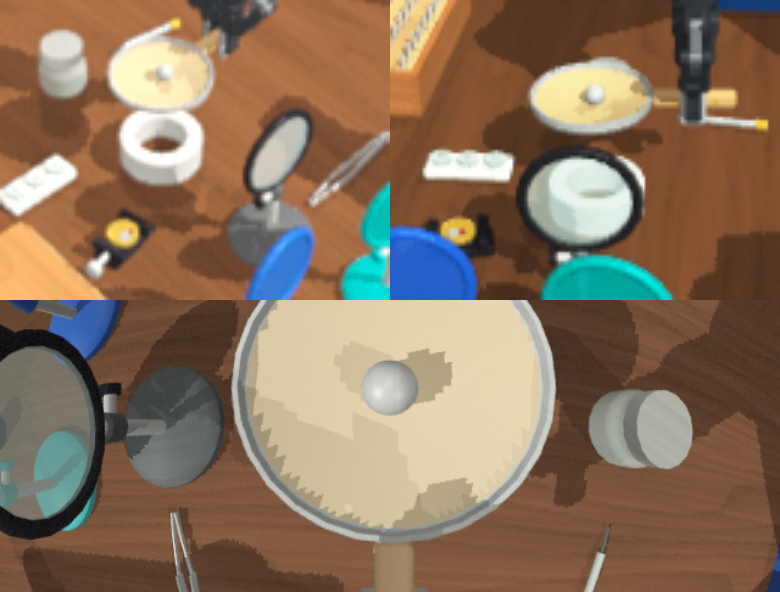

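The dish is lifted level, with the ball in the middle of it. The stand ring is now visible in the scene at about (309,220.7), and the jar lid and magnifier base are clear in the wrist view. Next I'll refine the lens axis direction.

Run:
```python
from h import *
S=dict(np.load("s2.npz"));D=dict(np.load("d2.npz"));w1=dict(np.load("w1.npz"));w2=dict(np.load("w2.npz"))
def blob(im,cond,box,P,lab):
    u0,u1,v0,v1=box;h=cv2.cvtColor(im,cv2.COLOR_RGB2HSV)[v0:v1,u0:u1].astype(int)
    m=cv2.morphologyEx(cond(h).astype(np.uint8),cv2.MORPH_CLOSE,np.ones((3,3)))
    ct=max(cv2.findContours(m,0,cv2.CHAIN_APPROX_NONE)[0],key=cv2.contourArea)
    hull=cv2.convexHull(ct)[:,0]+[u0,v0]
    full=ct[:,0]+[u0,v0]
    X=np.array([P(*p) for p in full])[:,:2].astype(np.float32)
    e=cv2.fitEllipse(X);pe=cv2.fitEllipse(full.astype(np.float32))
    print(lab,"world",np.round(e[0],4),"axes",np.round(e[1],4),"px",np.round(pe[0],1),np.round(pe[1],1));return e[0],pe[0]
base,_=blob(w1["image"],lambda h:(h[...,1]<70)&(h[...,2]<140),(172,235,50,135),lambda u,v:fplane(w1,u,v,.016),"base w1")
base2,_=blob(w2["image"],lambda h:(h[...,1]<70)&(h[...,2]<140),(85,180,40,165),lambda u,v:fplane(w2,u,v,.016),"base w2")
lid,_=blob(w1["image"],lambda h:(h[...,1]<40)&(h[...,2]>215),(440,495,45,100),lambda u,v:fplane(w1,u,v,.058),"lid")
st,_=blob(S["image"],lambda h:(h[...,1]<45)&(h[...,2]>150),(290,328,212,240),lambda u,v:plane(S,u,v,.032),"stand")
_,ls=blob(S["image"],lambda h:(h[...,2]<70)&(h[...,1]<110),(333,362,208,243),lambda u,v:plane(S,u,v,.125),"lensS")
_,ld=blob(D["image"],lambda h:(h[...,2]<60),(284,332,211,250),lambda u,v:plane(D,u,v,.125),"lensD")
_,lw=blob(w1["image"],lambda h:(h[...,2]<70)&(h[...,1]<110),(100,172,28,140),lambda u,v:fplane(w1,u,v,.125),"lensW")
print("SD",tri(ray(S,*ls),ray(D,*ld)));print("SW",tri(ray(S,*ls),fray(w1,*lw)));print("DW",tri(ray(D,*ld),fray(w1,*lw)))
```

```text
base w1 world [0.6121 0.1526] axes [0.0686 0.0823] px [198.3  86.3] [53.3 64.1]
base w2 world [0.6074 0.1537] axes [0.0826 0.0838] px [124.9 101.6] [ 85.1 113.3]
lid world [ 0.6238 -0.1516] axes [0.046  0.0483] px [465.6  73.5] [37.3 43. ]
stand world [0.6262 0.0155] axes [0.0911 0.1111] px [308.3 223.1] [25.  28.5]
lensS world [0.5987 0.1704] axes [0.0613 0.1382] px [351.4 225.4] [20.9 37.6]
lensD world [0.6108 0.1579] axes [0.0918 0.1371] px [307.2 231.2] [35.2 40.7]
lensW world [0.6095 0.1693] axes [0.0671 0.0989] px [138.1  84.2] [ 60.5 102.8]
SD (array([0.6073998 , 0.17962635, 0.137293  ]), np.float64(0.0007506580070814505))
SW (array([0.60407724, 0.17033839, 0.12527907]), np.float64(0.01060975782770645))
DW (array([0.60866983, 0.16542568, 0.12716844]), np.float64(0.0016352327655400395))
```

>>> drive_tool(
  moves=[
    [[0, 0, -0.01], [0, 0.0009, 0], 0.0],
    [[0, 0, -0.02], [0, 0.0018, 0], 0.0],
    [[0, 0, -0.035], [0, 0.0031, 0], 0.0],
    [[0, 0, -0.05], [0.0001, 0.0044, 0], 0.0],
    [[0, 0, -0.065], [0.0002, 0.0057, 0], 0.0],
  ],
)

```text
time: 8.6
eef_pos: [0.5337, -0.0167, 0.1193]
tcp_rot: [0.993, 0.122, -0.0, 0.0]
contact_force: [-0.1, 1.1, -1.1]
opening: 0.145
finger_force: 59.6
```

>>> drive_tool(
  moves=[
    [[0, 0, -0.08], [0.0003, 0.007, 0], 0.0],
    [[0, 0, -0.08], [0.0003, 0.007, 0], 0.0],
    [[0, 0, -0.08], [0.0003, 0.007, 0], 0.0],
    [[0, 0, -0.08], [0.0003, 0.007, 0], 0.0],
    [[0, 0, -0.08], [0.0003, 0.007, 0], 0.0],
  ],
)

```text
time: 9.22
eef_pos: [0.5488, -0.0484, 0.1193]
tcp_rot: [0.949, 0.317, 0.0, 0.0]
contact_force: [-0.8, 0.8, -1.7]
opening: 0.15
finger_force: 59.6
```

>>> drive_tool(
  moves=[
    [[0, 0, -0.08], [0.0003, 0.007, 0], 0.0],
    [[0, 0, -0.08], [0.0003, 0.007, 0], 0.0],
    [[0, 0, -0.08], [0.0003, 0.007, 0], 0.0],
    [[0, 0, -0.08], [0.0003, 0.007, 0], 0.0],
    [[0, 0, -0.08], [0.0003, 0.007, 0], 0.0],
  ],
)

```text
time: 9.85
eef_pos: [0.5749, -0.0715, 0.1193]
tcp_rot: [0.867, 0.499, 0.0, 0.0]
contact_force: [0.5, 0.2, -2.1]
opening: 0.151
finger_force: 59.6
```

>>> drive_tool(
  moves=[
    [[0, 0, -0.08], [0.0003, 0.007, 0], 0.0],
    [[0, 0, -0.08], [0.0003, 0.007, 0], 0.0],
    [[0, 0, -0.08], [0.0003, 0.007, 0], 0.0],
    [[0, 0, -0.08], [0.0003, 0.007, 0], 0.0],
    [[0, 0, -0.08], [0.0003, 0.007, 0], 0.0],
  ],
)

```text
time: 10.48
eef_pos: [0.6079, -0.0827, 0.1193]
tcp_rot: [0.75, 0.661, 0.0, 0.0]
contact_force: [-0.0, -0.3, -2.0]
opening: 0.149
finger_force: 59.6
```

>>> drive_tool(
  moves=[
    [[0, 0, -0.065], [0.0002, 0.0057, 0], 0.0],
    [[0, 0, -0.05], [0.0001, 0.0044, 0], 0.0],
    [[0, 0, -0.035], [0, 0.0031, 0], 0.0],
    [[0, 0, -0.02], [0, 0.0018, 0], 0.0],
    [[0, 0, -0.011], [0, 0.001, 0], 0.0],
  ],
)

```text
time: 11.1
eef_pos: [0.6236, -0.083, 0.1193]
tcp_rot: [0.689, 0.725, -0.0, 0.0]
contact_force: [-0.2, 0.0, -1.5]
opening: 0.151
finger_force: 59.6
```

>>> drive_tool(
  moves=[
    [[0, 0, 0], [0, 0, 0], 0.0],
    [[0, 0, 0], [0, 0, 0], 0.0],
    [[0, 0, 0], [0, 0, 0], 0.0],
  ],
)

```text
time: 11.48
eef_pos: [0.6235, -0.083, 0.1193]
tcp_rot: [0.689, 0.725, -0.0, -0.0]
contact_force: [-0.1, 0.7, -1.0]
opening: 0.153
finger_force: 59.6
```

```bash
python3 b.py
python3 - <<'E'
from plant import ctrl
from h import *
S=ctrl.read_camera("scene");D=ctrl.read_camera("side");np.savez("s3.npz",**S);np.savez("d3.npz",**D)
W=dict(np.load("wl.npz"))
out=np.vstack([np.hstack([cv2.resize(S["image"][175:275,255:385],(390,300)),cv2.resize(D["image"][165:265,245:375],(390,300))]),cv2.resize(W["image"][:240,:],(780,292))])
cv2.imwrite("pics/r.png",out[:,:,::-1])
E
```

```text
{'time': np.float64(11.475), 'eef_pos': array([ 0.6235, -0.083 ,  0.1193]), 'tcp_rot': array([ 0.6889,  0.7249, -0.    , -0.    ]), 'opening': np.float64(0.1529), 'contact_force': array([-0.064 ,  0.6666, -1.0175]), 'wrist_torque': array([-0.1345, -0.0177, -0.0105]), 'finger_force': np.float64(59.579)}
rotvec vs down(0) [ 0.     -0.     -1.6217]
ball px (np.float64(319.1), np.float64(71.5)) [  45   44 1615] world [0.6171 0.0023 0.1248] tool [ 0.0855 -0.002  -0.0055]
```

View pics/r.png

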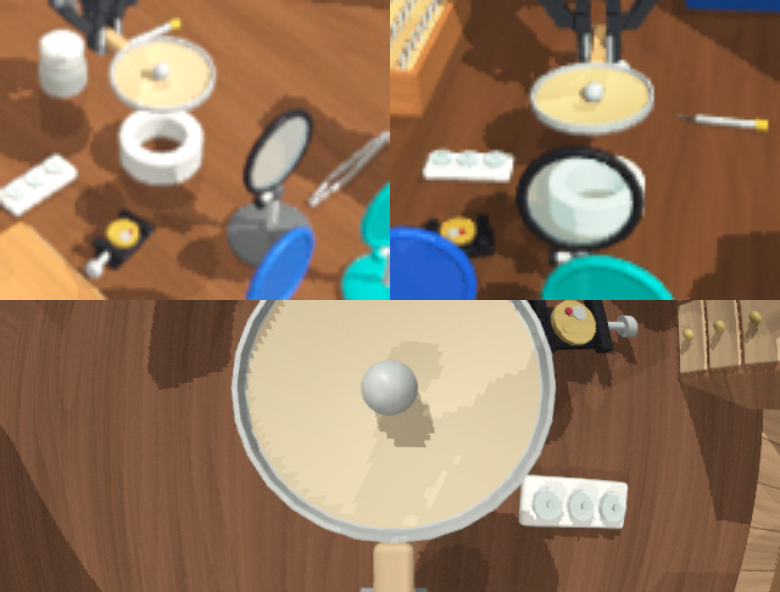

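The final view shows the ball mid-dish at wrist pixel (319,71.5), unchanged by the turn. The dish is level above the stand, and its handle points away from the lens (92.9° against the 93–94° measured axis).

```bash
python3 -c "
from plant import ctrl
print(ctrl.sign_off())"
```

```text
the job is handed in; nothing more can be done
None
```

The job is handed in at about 11.5 s: the dish is held level and still above its stand, turned a quarter turn with its handle pointing away from the lens (within about 1° of the measured axis), and the ball is centred at 125 mm, level with the middle of the lens.

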